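# Power up the amplifier and hold the test button

## Task

Power up the amplifier for a test, only by pressing with the fingertips and picking nothing up: first press the red mains rocker on the grey power box on (its white-dot end fully down), then the blue standby rocker on the amplifier in the same way, and only then press the green button on the loose test box all the way down. Keep pressing it: the program finishes with the finger still holding the green button down and both rockers on. Leave the yellow button alone, do not push the test box out of place, lift or tip it, and do not disturb the other things on the bench.

Things in the scene. Friction and masses are not known exactly. Their poses are not given: they have to be found in the camera images.
- power_box: Bench power box, painted grey, 130 (x) x 100 (y) x 50 mm high, fixed, at the left or right (may swap sides with the test box). Origin under its centre, z up. Red rocker on top: long direction along the box's x, pivot at x +12 mm, white-dot half on the +x side
- mains_rocker (a joint): Red mains rocker. V-shaped: two flat halves, each 26 x 30 mm, meet at the pivot; the ON half bears a white dot (11 mm). Value in rad: near 0 = off (dot half slopes up 0.3 rad away from the pivot), 0.3 = fully on (dot half level, other half raised); on above 0.22. It stays where it is left; pressing on the dot takes about 3 N
- mains_rocker_dot (a point): Centre of the white dot on the top face of the red rocker, 17.5 mm from the pivot; about 68 mm above the bench when off, 63 mm when on. It moves with the rocker. Press here, straight down. A low black bezel, 62 x 42 mm, surrounds the rocker 7 mm below the face of the level half
- amp: Amplifier chassis: an aluminium box 150 (x) x 340 (y) x 60 mm high, fixed, beyond the two boxes; knobs on the side facing the robot, tubes and transformers up to 66 mm above its deck. Origin under its centre, z up. Blue rocker on the deck: pivot at x -45, y +55 mm, long direction along the amplifier's y, white-dot half on the +y side
- standby_rocker (a joint): Blue standby rocker of the amplifier. V-shaped: two flat halves, each 26 x 30 mm, meet at the pivot; the ON half bears a white dot (11 mm). Value in rad, as for the red one: near 0 = off (dot half raised), 0.3 = on (dot half pressed down level), on above 0.22; it stays where it is left; about 3 N on the dot
- standby_rocker_dot (a point): Centre of the white dot on the top face of the blue rocker, 17.5 mm from the pivot; about 78 mm above the bench when off, 73 mm when on. It moves with the rocker. Press here, straight down. Bezel as on the red one
- test_box: Test box: pale grey box 120 (x) x 140 (y) x 45 mm high, about 0.8 kg, loose on the bench, on the other side from the power box; a needle meter on the +x half of its top and two round push buttons on the -x half: green at x -30, y -36 mm, yellow at x -30, y +36 mm. Origin under its centre, z up
- test_button (a joint): Green push button, 28 mm across, in a black collar 44 mm across and 12 mm high. Value in m: 0 = out, 0.006 = fully down; counts as down above 0.0042. Spring: starts to move at about 1.5 N, 5 N holds it fully down; it springs back when let go
- test_button_top (a point): Centre of the top face of the green button, 67 mm above the bench when out; 61 mm when fully down (4 mm above its collar). It moves with the button
- yellow_button (a joint): Yellow push button beside the green one, of the same size, stroke and spring; to be left alone. Value in m, 0 = out
- yellow_button_top (a point): Centre of the top face of the yellow button, 67 mm above the bench
- solder_spool: Bystander, loose: metal solder spool standing on end, 50 mm across, 42 mm high; origin under its centre. Leave it alone
- screwdriver: Bystander, loose: orange-handled screwdriver, 180 mm long, lying on the bench between the two boxes; its x axis runs from handle to tip. Leave it alone
- tube_carton: Bystander, loose: upright yellow carton 40 x 40 x 95 mm; origin under its centre. Leave it alone
- parts_tray: Bystander, loose: blue divided tray 100 x 120 x 35 mm at the left; origin under its centre. Leave it alone
- mug: Bystander, loose: white mug, 80 mm across, 90 mm high, at the right; origin under its centre. Leave it alone
- cleaner_can: Bystander, loose: red can, 56 mm across, 160 mm high, beyond the right end of the amplifier; origin under its centre. Leave it alone
- spare_tube: Bystander, loose: glass radio tube standing on its black base, 36 mm across, 73 mm high, beyond the left end of the amplifier; origin under its centre. Leave it alone
Things that resemble listed ones, but are neither listed nor needed, are in the scene too. What is shaped like the test_box but brown, pink or turquoise is not meant.

How it is judged (in metres and radians):
On the way, in this order (a step that is already met when the one before it is completed fails the run):
1. the red mains rocker is on (value of joint mains_rocker above 0.22 rad), for 0.2 s.
2. then the blue standby rocker is on (value of joint each of mains_rocker, standby_rocker above 0.22 rad), for 0.2 s.
3. then the green button is pressed down, with both rockers on (all of step 2 and value of joint test_button above 0.0042 m), for 0.2 s.
At the end, for the whole second after the job is handed in: Both rockers are on (joint above 0.22 rad), the fingers hold the green button down (joint above 4.2 mm, at least 1.5 N on the test box), the yellow button is out, and the test box stands level and at rest within 15 mm of where it began (all of step 3 and value of joint yellow_button below 0.002 m and contact force between the fingers and test_box above 1.5 N and distance of test_box from where it was at the start of the episode below 0.015 m and angle between test_box's own z axis and vertical below 0.1 rad and linear speed of test_box below 0.02 m/s); the arm keeps its last pose, push and grip.
It fails at once if the blue rocker is on while the red one is off (value of joint standby_rocker above 0.22 rad and value of joint mains_rocker below 0.2 rad).
It fails at once if the green button is pressed before both rockers are on, or one is turned off while it is pressed (value of joint test_button above 0.0042 m and value of joint any of mains_rocker, standby_rocker below 0.2 rad).
It fails at once if the yellow button is pressed (value of joint yellow_button above 0.003 m).
It fails at once if the test box is shifted by more than 15 mm, lifted or tipped (distance of test_box from where it was at the start of the episode above 0.015 m or height (world z) of test_box above 0.008 m or angle between test_box's own z axis and vertical above 0.1 rad).
It fails at once if a bystander is moved by more than 20 mm or lifted (distance of any of solder_spool, screwdriver, tube_carton, parts_tray, mug, cleaner_can, spare_tube from where it was at the start of the episode above 0.02 m or height (world z) of any of solder_spool, screwdriver, tube_carton, parts_tray, mug, cleaner_can, spare_tube above 0.03 m).
It also fails if it takes over 48 s, if anything falls off the work surface, if the arm or the gripper's body presses on something with over 40 N, if the wrist force passes 120 N, or if a joint passes its speed limit or range.

## Robot

A 6-joint arm with a two-finger parallel gripper is mounted at the origin on the work surface. World frame = base frame: x ahead of the robot, y to its left, z up, the work surface at z = 0. Lengths are in m, angles in degrees, forces in N, time in s.
With the tool pointing down it reaches from about 0.4 to 0.825 m from the base axis. Payload 7 kg.
Tool frame: the origin (TCP) lies on the centre line of the jaws, within the pads' length; the fingertips stand 19 mm ahead of it and the grasp point (between the pads) is the TCP; z points along the fingers, y is the line along which they close (so a half turn about z gives the same grasp; the last joint's range is limited). The gripper opens to 88 mm and grips with 3 to 60 N. Pads are 19 mm wide; open, the fingers measure 130 mm over their backs; the gripper's body (78 mm by 193 mm) begins 47 mm behind the grasp point.
Start: joints at [92.653, 20.546, 0.682, 0, -70.136, -16.507], TCP at [0.162, 0.655, 0.246] pointing down, gripper open.
Joint ranges: [-176.03, 176.03], [-82.01, 121.73], [-58.28, 71.71], [-173.87, 95.51], [-174.79, -0.11], [-173.66, 173.66]. Speed limits (degrees/s): [136.94, 136.94, 172.46, 180, 180, 180].

## Interface

Orientations are given as [roll, pitch, yaw] about the fixed x, y, z axes, in that order (R = Rz(yaw) Ry(pitch) Rx(roll)).
In Python, from plant import ctrl gives the robot as it stands.
- The arm moves only by the tool move_arm, never from a script. Its argument "motion" is a list of rows, each a list of 3 entries, a list of its own where there are three numbers: the shift along the tool's x, y, z in mm, then the turn, a rotation vector about the tool's x, y, z in degrees, then the closure, from 0 (fully open) to 1 (shut). A call has 1 to 10 rows; each row is the pose to reach, as a shift and turn from the pose commanded when the call began, along the tool's axes at that moment; what a row does not reach only later rows make up. A row lasts 1/12 s, in which the tool goes at most 41.7 mm and 7.16 degrees, less where a joint would pass 70% of its speed; a pose out of reach is approached as far as the arm can. A call with a gripper value outside its range is refused whole. The fingers move at their own pace and stop on an object; the grip force is fixed at half the most. Time passes only in rows, so rows that repeat a pose let the fingers close. It gives the time, the measured TCP pose, the force, the opening and the grip force at its end, in the units of the state.
- ctrl.get_obs(): the state, without advancing time (a new reading comes with each control period).
- ctrl.snapshot(name): name is "scene" or "top" or "wrist"; returns a dict with "color" (400x640x3 uint8, blue, green, red), "camera_matrix" (3x3 intrinsics, pixels), "cam_to_world" (4x4, takes a point from camera to world coordinates). Camera axes: x right, y up, looking along -z (the intrinsics and any distortion apply to the point x, -y, -z); pixel columns grow to the right and rows downward; lengths in m; the calibration is good to about 2 mm. A picture is of the moment at which its call begins. There is no depth.
- ctrl.close_job(): hands the job in; it is judged then, once.
The state is a dict: "clock": time; "joint_pos": joint angles; "qvel": joint speeds; "tau": joint torques, N m; "tool_pos": TCP position; "orientation": TCP orientation; "force": force on the tool from outside, world axes, zero at the start; "moment": the same for the moment, N m; "opening": finger opening in m; "gripper_force": force on a finger pad.
Only numpy, scipy, OpenCV 4.12 (cv2) and the standard library are available. Lean on these libraries where they do the work, as an engineer would, in place of code of your own. Each camera call takes 0.05 s, during which the arm holds its last target. There are 200 camera calls.

## Working session

There is one attempt and no reset: what is moved stays moved. The work goes in short steps, Python scripts to look and compute and a tool call to move; the robot and the scene stay as the last step left them, time stands still between calls to the robot, and variables do not carry over. Pictures are saved under pics/ and viewed, at most 10 in all, crops included, and the job is handed in when it is done.

Besides the shell and the picture viewer there is one more tool, called after ">>>" in YAML: its name, and indented under it one key for each argument. move_arm: Moves the arm, as the interface text tells. Its arguments: {"type":"object","properties":{"motion":{"type":"array"}},"required":["motion"]}

```bash
mkdir -p pics; ls
python3 - <<'E'
from plant import ctrl
import cv2,numpy as np
np.set_printoptions(precision=4,suppress=True)
for n in("top","scene"):
    s=ctrl.snapshot(n); cv2.imwrite(f"pics/{n}0.png",s["color"]); np.savez(f"pics/{n}0.npz",**s)
    print(n,s["camera_matrix"],s["cam_to_world"],s.keys())
print(ctrl.get_obs())
E
```

```text
pics
top [[452.0567   0.     306.7707]
 [  0.     452.0567 200.9061]
 [  0.       0.       1.    ]] [[-0.0218  0.9946 -0.1019  0.3174]
 [-0.9997 -0.0228 -0.0086 -0.0079]
 [-0.0108  0.1017  0.9948  1.5935]
 [ 0.      0.      0.      1.    ]] dict_keys(['color', 'camera_matrix', 'cam_to_world'])
scene [[469.7503   0.     318.4915]
 [  0.     469.7503 210.8256]
 [  0.       0.       1.    ]] [[-0.7725 -0.4076  0.4869  1.1644]
 [ 0.6348 -0.5136  0.5773  0.8209]
 [ 0.0148  0.7551  0.6555  1.0488]
 [ 0.      0.      0.      1.    ]] dict_keys(['color', 'camera_matrix', 'cam_to_world'])
{'clock': 0.1, 'joint_pos': array([ 92.6542,  20.5881,   0.6406,  -0.016 , -70.1361, -16.507 ]), 'qvel': array([ 0.0615, -0.1037,  0.1214, -0.0035, -0.0167,  0.0109]), 'tau': array([ -0.0017, -58.4164,  29.3748,   7.0154,   0.0101,  -0.0001]), 'tool_pos': array([0.1615, 0.655 , 0.2447]), 'orientation': array([179.9155,  -0.0094, -13.8582]), 'force': array([-0.0283,  0.2034,  0.2276]), 'moment': array([0.0097, 0.04  , 0.0406]), 'gripper_force': 0.0, 'opening': 0.08798042895768657}
```

View pics/top0.png

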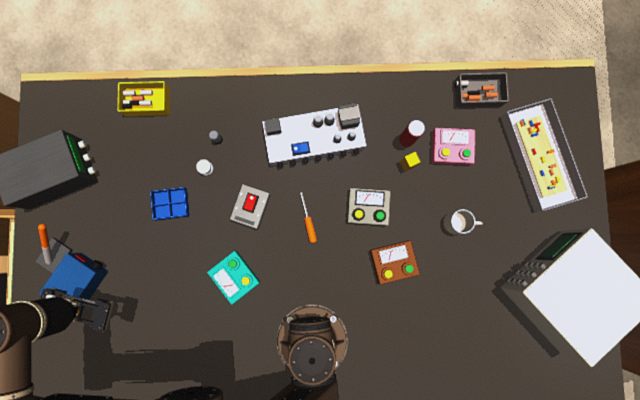

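View pics/scene0.png

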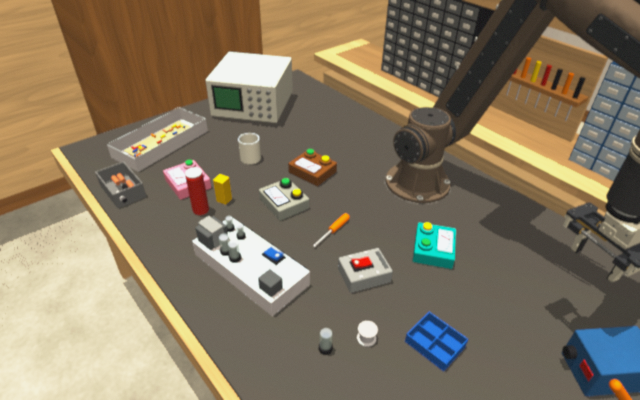

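The top view shows the power box at about (250,205), the grey test box at (370,207), its green button at (379,215) and its yellow at (358,215). The amplifier is at (314,135) with the blue rocker at (301,148). The screwdriver lies at (308,218). I'll zoom in for the dots.

Run:
```python
import cv2,numpy as np
t=cv2.imread("pics/top0.png");s=cv2.imread("pics/scene0.png")
def c(im,x,y,w=40,h=30): return cv2.resize(im[y-h:y+h,x-w:x+w],(400,300),interpolation=cv2.INTER_CUBIC)
a=np.vstack([np.hstack([c(t,250,205),c(t,301,148)]),np.hstack([c(s,362,265),c(s,273,255)])])
cv2.imwrite("pics/crop0.png",a)
```

```text
(no output)
```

View pics/crop0.png

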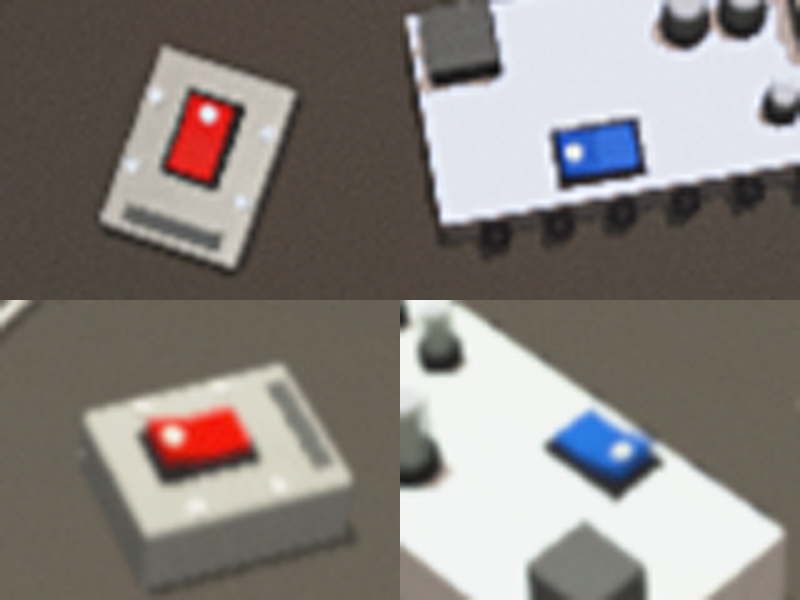

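```bash
cat > h.py <<'E'
import cv2,numpy as np
from scipy.spatial.transform import Rotation as R
np.set_printoptions(precision=4,suppress=True)
S={n:np.load(f"pics/{n}0.npz") for n in("top","scene")}
def ray(n,u,v):
    K,T=S[n]["camera_matrix"],S[n]["cam_to_world"]
    d=np.linalg.inv(K)@[u,v,1]; return T[:3,3],T[:3,:3]@[d[0],-d[1],-d[2]]
def at(n,uv,z):
    o,d=ray(n,*uv); return o+d*(z-o[2])/d[2]
def tri(a,b):
    A=[];y=[]
    for n,p in(("top",a),("scene",b)):
        o,d=ray(n,*p); d/=np.linalg.norm(d); P=np.eye(3)-np.outer(d,d); A.append(P);y.append(P@o)
    return np.linalg.lstsq(np.vstack(A),np.hstack(y),rcond=None)[0]
def rel(o,p):
    "tool-frame shift in mm from pose in obs to world point p"
    return R.from_euler("xyz",o["orientation"],degrees=True).inv().apply(p-o["tool_pos"])*1000
E
python3 - <<'E'
from h import *
def blob(n,lo,hi,box):
    x0,y0,x1,y1=box; h=cv2.cvtColor(S[n]["color"][y0:y1,x0:x1],cv2.COLOR_BGR2HSV)
    m=cv2.morphologyEx(cv2.inRange(h,lo,hi),cv2.MORPH_OPEN,np.ones((2,2)))
    k,l,st,c=cv2.connectedComponentsWithStats(m); i=1+np.argmax(st[1:,4]); return c[i]+[x0,y0],st[i,4],m
for nm,t,s,z in(("red",(251,197.4),(356.2,261.8),.068),("blue",(295.2,148),(276.8,255),.078)):
    print(nm,at("top",t,z),at("scene",s,z),tri(t,s))
G=((45,90,60),(80,255,255));Y=((22,120,90),(34,255,255))
p={}
for nm,c in(("green",G),("yellow",Y)):
    t,a,_=blob("top",*c,(340,180,400,232));s,b,_=blob("scene",*c,(255,170,312,220))
    p[nm]=at("top",t,.066);print(nm,t,a,s,b,p[nm],at("scene",s,.066),tri(t,s))
d=p["yellow"]-p["green"];print("testbox yaw",np.degrees(np.arctan2(d[1],d[0]))-90)
# rocker direction from red/blue regions and box face outlines
for nm,lo,hi,b,z in(("red",(0,150,80),(8,255,255),(235,188,265,220),.065),("blue",(100,150,60),(125,255,255),(285,138,318,160),.075)):
    c,a,m=blob("top",lo,hi,b); pts=cv2.findNonZero(m).reshape(-1,2)+[b[0],b[1]]
    r=cv2.minAreaRect(pts.astype(np.float32)); q=[at("top",k,z) for k in cv2.boxPoints(r)]
    print(nm,"centre",at("top",r[0],z),[(np.linalg.norm((q[i+1]-q[i])[:2]),np.degrees(np.arctan2(*(q[i+1]-q[i])[1::-1]))) for i in(0,1)])
for nm,px,z in(("box",[(242.6,184.5),(269,193.5),(257.5,228.5),(230,219)],.05),("amp front",[(269,162.5),(341,151.5)],.06),("driver",[(301.5,194),(304,214),(312,241)],.01),("spool",[(204,167)],.04)):
    q=[at("top",k,z) for k in px];print(nm,np.array(q)[:,:2],[np.degrees(np.arctan2(*(q[i+1]-q[i])[1::-1])) for i in range(len(q)-1)])
E
```

```text
red [0.4901 0.1945 0.068 ] [0.4921 0.1941 0.068 ] [0.4908 0.194  0.067 ]
blue [0.655  0.0406 0.078 ] [0.6575 0.0402 0.078 ] [0.6561 0.0399 0.0767]
green [380.9104 216.0896] 67 [286.1017 182.1525] 59 [ 0.4166 -0.2442  0.066 ] [ 0.4262 -0.2294  0.066 ] [ 0.4165 -0.2454  0.052 ]
yellow [359.6406 214.6406] 64 [297.5161 193.3226] 62 [ 0.4232 -0.1726  0.066 ] [ 0.4327 -0.1567  0.066 ] [ 0.4228 -0.1729  0.0512]
testbox yaw -5.209225942019444
red centre [0.4709 0.1957 0.065 ] [(np.float64(0.05491149703357766), np.float64(-18.924029270374003)), (np.float64(0.03360162386996093), np.float64(-109.76907277951426))]
blue centre [0.6527 0.0202 0.075 ] [(np.float64(0.0534352159918416), np.float64(-81.7588139743239)), (np.float64(0.03144222536913713), np.float64(-171.97982123050605))]
box [[0.5376 0.2255]
 [0.5042 0.1347]
 [0.3847 0.1756]
 [0.4194 0.2696]] [np.float64(-110.19505846209421), np.float64(161.09403319940975), np.float64(69.77492723454756)]
amp front [[ 0.6105  0.1324]
 [ 0.643  -0.1164]] [np.float64(-82.55714774658097)]
driver [[ 0.5046  0.0237]
 [ 0.4337  0.0164]
 [ 0.3387 -0.0095]] [np.float64(-174.10729970814938), np.float64(-164.7513514133765)]
spool [[0.6038 0.3614]] []
```

Run:
```python
from h import *
t=S["top"]["color"];s=S["scene"]["color"]
def c(im,x,y,w=30,h=30): return cv2.resize(im[y-h:y+h,x-w:x+w],(400,400),interpolation=cv2.INTER_CUBIC)
cv2.imwrite("pics/crop1.png",np.hstack([c(t,370,207),c(s,286,193)]))
```

```text
(no output)
```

View pics/crop1.png

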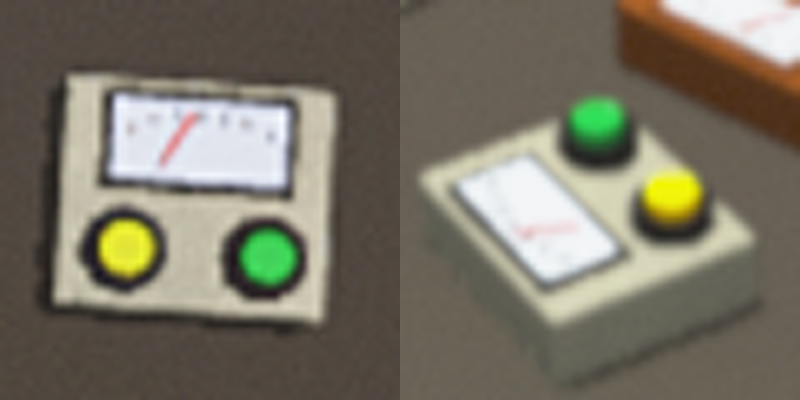

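Run:
```python
from h import *
from plant import ctrl
for t,s in(((379.95,215.3),(285.3,180.3)),((358.5,213.8),(296.2,190.8))): print(at("top",t,.067),at("scene",s,.067),tri(t,s))
o=ctrl.get_obs()
print(rel(o,np.array([.490,.194,.13])))
```

```text
[ 0.4193 -0.2409  0.067 ] [ 0.4229 -0.2385  0.067 ] [ 0.4199 -0.2418  0.0635]
[ 0.426  -0.1687  0.067 ] [ 0.4287 -0.1692  0.067 ] [ 0.427  -0.1696  0.0657]
[429.2855 368.7201 115.3387]
```

>>> move_arm:
  motion:
    - [[429,369,50],[0,0,5.7],1]
    - [[429,369,50],[0,0,5.7],1]
    - [[429,369,50],[0,0,5.7],1]
    - [[429,369,50],[0,0,5.7],1]
    - [[429,369,50],[0,0,5.7],1]
    - [[429,369,50],[0,0,5.7],1]
    - [[429,369,50],[0,0,5.7],1]
    - [[429,369,50],[0,0,5.7],1]
    - [[429,369,50],[0,0,5.7],1]
    - [[429,369,50],[0,0,5.7],1]

```text
clock: 0.93
tool_pos: [0.4029, 0.3152, 0.2087]
orientation: [-180.0, 0.0, -19.5]
force: [0.6, -0.1, -0.2]
opening: 0.0265
gripper_force: 0.0
```

>>> move_arm:
  motion:
    - [[123,85,50],[0,0,0],1]
    - [[123,85,50],[0,0,0],1]
    - [[123,85,50],[0,0,0],1]
    - [[123,85,50],[0,0,0],1]
    - [[123,85,50],[0,0,0],1]
    - [[123,85,50],[0,0,0],1]
    - [[123,85,50],[0,0,0],1]
    - [[123,85,50],[0,0,0],1]

```text
clock: 1.6
tool_pos: [0.4896, 0.1967, 0.1593]
orientation: [-180.0, -0.0, -19.5]
force: [-0.9, 0.7, -0.5]
opening: 0.0003
gripper_force: 0.0
```

Run:
```python
from h import *
from plant import ctrl
s=ctrl.snapshot("wrist"); np.savez("pics/w1.npz",**s); cv2.imwrite("pics/w1.png",s["color"])
o=ctrl.get_obs(); print(o["clock"],o["tool_pos"],o["orientation"],o["force"],o["opening"],rel(o,np.array([.4905,.194,.1])))
print(s["cam_to_world"],s["camera_matrix"])
```

```text
1.65 [0.4896 0.1969 0.1593] [-179.9574   -0.0232  -19.4747] [-0.0711  0.2595 -0.3388] 0.00020205635496113182 [ 1.8279  2.4954 59.3424]
[[-0.3334  0.9025  0.2726  0.5634]
 [-0.9428 -0.3189 -0.0974  0.1707]
 [-0.001  -0.2895  0.9572  0.2976]
 [ 0.      0.      0.      1.    ]] [[280.9831   0.     319.9258]
 [  0.     280.9831 200.0879]
 [  0.       0.       1.    ]]
```

View pics/w1.png

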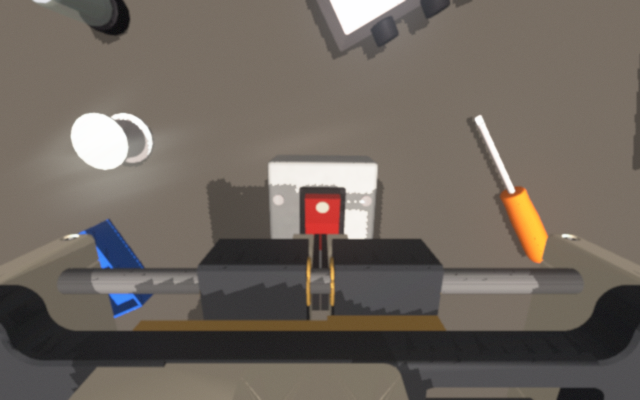

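The wrist view shows the red rocker with its dot at (322,207), which maps to (0.4916, 0.1944). The closed fingers are almost directly above it and aligned with it.

>>> move_arm:
  motion:
    - [[2.5,1.8,30],[0,0,0],1]
    - [[2.5,1.8,55],[0,0,0],1]
    - [[2.5,1.8,65],[0,0,0],1]
    - [[2.5,1.8,70],[0,0,0],1]
    - [[2.5,1.8,73],[0,0,0],1]
    - [[2.5,1.8,75],[0,0,0],1]
    - [[2.5,1.8,76],[0,0,0],1]
    - [[2.5,1.8,77],[0,0,0],1]
    - [[2.5,1.8,77],[0,0,0],1]

```text
clock: 2.4
tool_pos: [0.492, 0.1939, 0.0826]
orientation: [-179.9, -0.0, -19.5]
force: [-0.5, 0.2, 2.2]
opening: 0.0
gripper_force: 0.8
```

>>> move_arm:
  motion:
    - [[0,0,1],[0,0,0],1]
    - [[0,0,2],[0,0,0],1]
    - [[0,0,2.5],[0,0,0],1]
    - [[0,0,2.5],[0,0,0],1]
    - [[0,0,2.5],[0,0,0],1]

```text
clock: 2.82
tool_pos: [0.4921, 0.194, 0.082]
orientation: [-179.9, -0.1, -19.5]
force: [-10.2, 0.0, 24.5]
opening: 0.0003
gripper_force: 12.2
```

>>> move_arm:
  motion:
    - [[0,0,-40],[0,0,0],1]
    - [[0,0,-80],[0,0,0],1]
    - [[205,90,-80],[0,0,62.7],1]
    - [[205,90,-80],[0,0,62.7],1]
    - [[205,90,-80],[0,0,62.7],1]
    - [[205,90,-80],[0,0,62.7],1]
    - [[205,90,-80],[0,0,62.7],1]
    - [[205,90,-80],[0,0,62.7],1]
    - [[205,90,-80],[0,0,62.7],1]
    - [[205,90,-80],[0,0,62.7],1]

```text
clock: 3.65
tool_pos: [0.6557, 0.0384, 0.1589]
orientation: [-180.0, -0.0, -77.4]
force: [0.0, -0.3, -0.4]
opening: 0.0006
gripper_force: 0.0
```

Run:
```python
from h import *
from plant import ctrl
o=ctrl.get_obs(); print(o["clock"],o["tool_pos"],o["orientation"],o["joint_pos"],o["force"],rel(o,np.array([.656,.0403,.16])))
```

```text
3.65 [0.6557 0.0384 0.1589] [-179.9985   -0.0055  -77.3571] [ 20.3345  22.4409  -8.2969   0.0066 -59.2614  -7.695 ] [ 0.0486 -0.3328 -0.3903] [-1.7803 -0.7545 -1.1301]
```

>>> move_arm:
  motion:
    - [[0,0,-10],[0,0,4.8],1]
    - [[0,0,-10],[0,0,4.8],1]
    - [[0,0,-10],[0,0,4.8],1]
    - [[0,0,-10],[0,0,4.8],1]

```text
clock: 3.98
tool_pos: [0.6546, 0.0401, 0.1694]
orientation: [-180.0, 0.0, -81.5]
force: [-0.4, 0.6, -1.0]
opening: 0.0
gripper_force: 0.0
```

Run:
```python
from h import *
from plant import ctrl
s=ctrl.snapshot("wrist"); np.savez("pics/w2.npz",**s); cv2.imwrite("pics/w2.png",s["color"])
t=ctrl.snapshot("scene"); cv2.imwrite("pics/s2.png",t["color"])
o=ctrl.get_obs(); print(o["clock"],o["tool_pos"],o["orientation"])
```

```text
4.0833 [0.6544 0.0401 0.1691] [179.99     0.0045 -81.528 ]
```

View pics/w2.png

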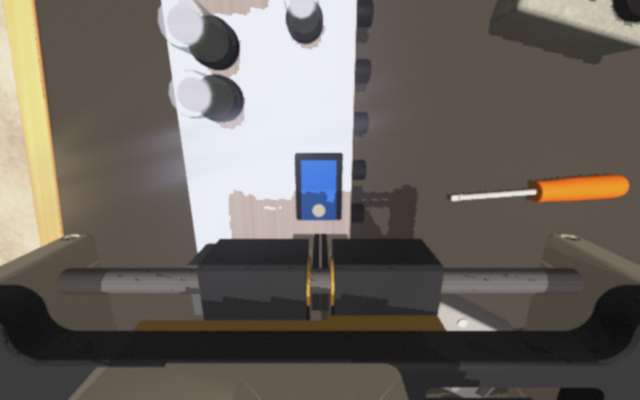

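View pics/s2.png

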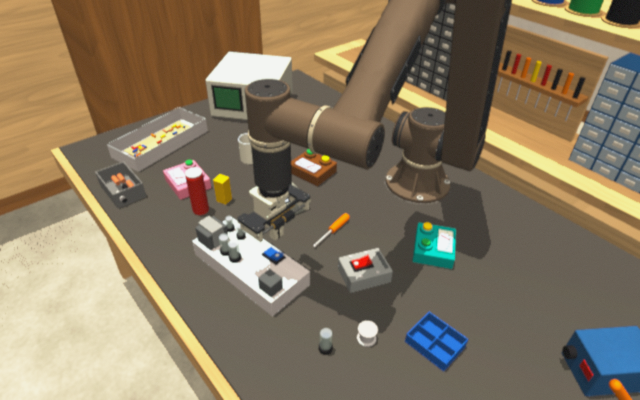

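The wrist view shows the blue rocker aligned, with its dot at (318.5,211). The scene view shows the bystanders undisturbed and the red rocker pressed.

Run:
```python
from h import *
from plant import ctrl
S["w"]=np.load("pics/w2.npz"); p=at("w",(318.5,211),.078); o=ctrl.get_obs()
p[2]=.092; print(p,o["tool_pos"],rel(o,p))
```

```text
[0.6555 0.0415 0.092 ] [0.6544 0.0401 0.1691] [-1.1938 -1.3046 77.13  ]
```

>>> move_arm:
  motion:
    - [[-1,-1.3,35],[0,0,0],1]
    - [[-1,-1.3,58],[0,0,0],1]
    - [[-1,-1.3,68],[0,0,0],1]
    - [[-1,-1.3,72],[0,0,0],1]
    - [[-1,-1.3,75],[0,0,0],1]
    - [[-1,-1.3,76],[0,0,0],1]
    - [[-1,-1.3,77],[0,0,0],1]
    - [[-1,-1.3,78],[0,0,0],1]
    - [[-1,-1.3,78.5],[0,0,0],1]
    - [[-1,-1.3,78.5],[0,0,0],1]

```text
clock: 4.92
tool_pos: [0.6563, 0.0413, 0.0923]
orientation: [-179.9, 0.0, -81.6]
force: [-2.6, 0.5, 5.4]
opening: 0.0003
gripper_force: 2.9
```

>>> move_arm:
  motion:
    - [[0,0,1],[0,0,0],1]
    - [[0,0,1.5],[0,0,0],1]
    - [[0,0,1.5],[0,0,0],1]
    - [[0,0,1.5],[0,0,0],1]

```text
clock: 5.25
tool_pos: [0.6564, 0.0413, 0.0922]
orientation: [-179.9, -0.0, -81.6]
force: [-6.2, 0.8, 14.5]
opening: 0.0003
gripper_force: 7.5
```

>>> move_arm:
  motion:
    - [[0,0,-40],[0,0,0],1]
    - [[0,0,-80],[0,0,0],1]
    - [[245,275,-80],[0,0,0],1]
    - [[245,275,-80],[0,0,0],1]
    - [[245,275,-80],[0,0,0],1]
    - [[245,275,-80],[0,0,0],1]
    - [[245,275,-80],[0,0,0],1]
    - [[245,275,-80],[0,0,0],1]
    - [[245,275,-80],[0,0,0],1]
    - [[245,275,-80],[0,0,0],1]

```text
clock: 6.08
tool_pos: [0.4407, -0.2156, 0.1703]
orientation: [-179.9, -0.0, -81.6]
force: [1.2, -0.1, 0.3]
opening: 0.0004
gripper_force: 0.0
```

Run:
```python
from h import *
from plant import ctrl
o=ctrl.get_obs(); print(o["clock"],o["tool_pos"],o["orientation"],rel(o,np.array([.42,-.241,.15])))
```

```text
6.0833 [ 0.4407 -0.2156  0.1703] [-179.8659   -0.0393  -81.621 ] [22.0667 24.2279 20.2242]
```

>>> move_arm:
  motion:
    - [[22,24,10],[0,0,0],1]
    - [[22,24,10],[0,0,0],1]
    - [[22,24,10],[0,0,0],1]
    - [[22,24,10],[0,0,0],1]

```text
clock: 6.42
tool_pos: [0.4218, -0.2399, 0.1601]
orientation: [-179.9, -0.0, -81.7]
force: [-0.5, 0.6, -0.6]
opening: 0.0002
gripper_force: 0.0
```

Run:
```python
from h import *
from plant import ctrl
s=ctrl.snapshot("wrist"); np.savez("pics/w3.npz",**s); w=s["color"]
t=ctrl.snapshot("scene")["color"]; np.save("pics/s3.npy",t)
c=cv2.resize(t[215:305,240:400],(640,360),interpolation=cv2.INTER_CUBIC)
cv2.imwrite("pics/w3.png",np.vstack([w[:240],c]))
o=ctrl.get_obs(); print(o["clock"],o["tool_pos"],o["orientation"],rel(o,np.array([.42,-.241,.086])))
```

```text
6.5167 [ 0.4223 -0.2392  0.1599] [-179.9278   -0.028   -81.5949] [ 1.3927  2.6368 73.8995]
```

View pics/w3.png

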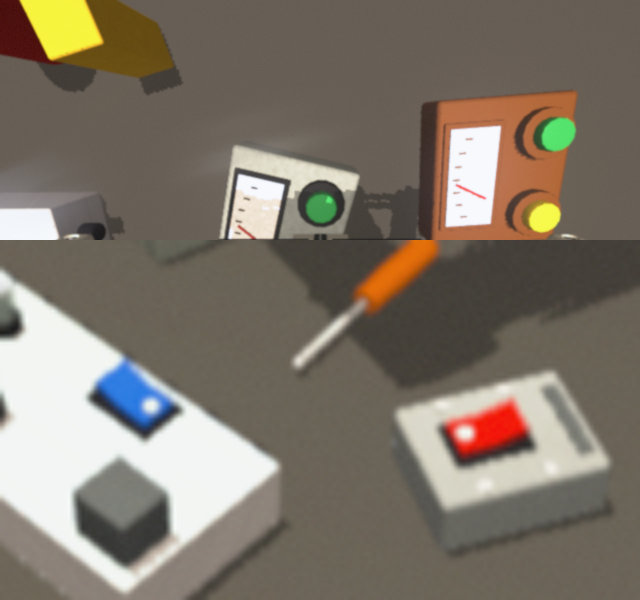

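The wrist view shows the green button at (321,207), under the fingertips. In the scene crop both rockers have their dot halves down.

>>> move_arm:
  motion:
    - [[2,1.5,35],[0,0,0],1]
    - [[2,1.5,60],[0,0,0],1]
    - [[2,1.5,70],[0,0,0],1]
    - [[2,1.5,74],[0,0,0],1]
    - [[2,1.5,76],[0,0,0],1]
    - [[2,1.5,78],[0,0,0],1]
    - [[2,1.5,79],[0,0,0],1]
    - [[2,1.5,80],[0,0,0],1]
    - [[2,1.5,80.5],[0,0,0],1]
    - [[2,1.5,80.5],[0,0,0],1]

```text
clock: 7.35
tool_pos: [0.4206, -0.2417, 0.0802]
orientation: [-179.9, -0.0, -81.6]
force: [-3.5, 5.9, 9.8]
opening: 0.0002
gripper_force: 5.4
```

>>> move_arm:
  motion:
    - [[0,0,0],[0,0,0],1]
    - [[0,0,0],[0,0,0],1]
    - [[0,0,0],[0,0,0],1]
    - [[0,0,0],[0,0,0],1]
    - [[0,0,0],[0,0,0],1]
    - [[0,0,0],[0,0,0],1]

```text
clock: 7.85
tool_pos: [0.4206, -0.2416, 0.0802]
orientation: [-179.9, -0.0, -81.6]
force: [-3.7, 5.4, 10.8]
opening: 0.0006
gripper_force: 5.3
```

Run:
```python
from h import *
from plant import ctrl
w=ctrl.snapshot("scene")["color"]; t=ctrl.snapshot("top")["color"]
cv2.imwrite("pics/f.png",np.hstack([cv2.resize(x,(400,400),interpolation=cv2.INTER_CUBIC) for x in(t[150:270,310:430],w[140:300,240:400])]))
o=ctrl.get_obs(); print(o["clock"],o["tool_pos"],o["force"])
```

```text
7.95 [ 0.4206 -0.2416  0.0802] [-2.9952  5.8701 10.5921]
```

View pics/f.png

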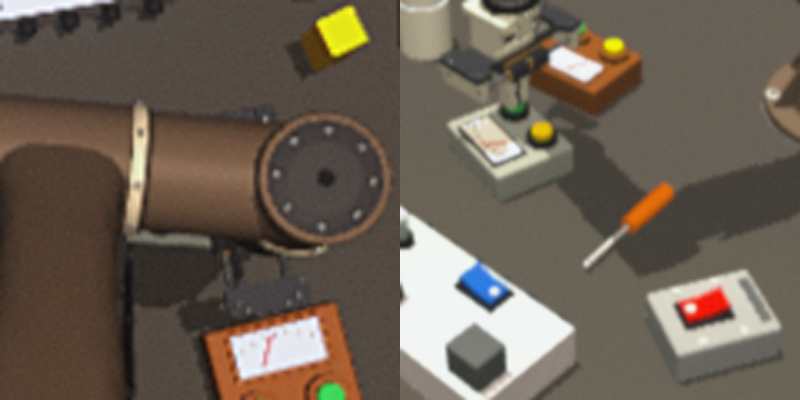

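The fingers hold the green button down at (515,105) in the right crop with a steady push of about 10.6 N. The test box hasn't moved, the yellow button is out and both rockers are on.

```bash
python3 -c "
from plant import ctrl
print(ctrl.close_job())"
```

```text
the job is handed in; nothing more can be done
None
```

I pressed the red rocker on, then the blue one, and handed the job in at about 8 s with the finger holding the green button down at about 10.6 N; the hand-in gave no verdict, but the last images showed both rockers on, the yellow button out and the test box in place.

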